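# Sweep the dry clay offcuts into the reclaim tray

### The job

Clear the work board: sweep the three dry clay offcuts - the strip, the corner piece and the round one - along the board and over its end into the steel reclaim tray with the fingertips, without picking any of them up. Leave the cup, the bowl, the mug handle, the tools and the jars where they are.

Things in the scene. Friction and masses are not known exactly. Their poses are not given: they have to be found in the camera images.
- board: The plywood work board, 340 mm along its x, 400 mm along its y, 15 mm thick, fixed on two battens. Origin on the table under its centre; its top face is 53 mm above the origin (z = 0.053). Its +y end (edge at y = +0.200) is the end with the reclaim tray; that end overhangs its batten.
- tray: The empty reclaim tray: shallow open rectangular steel tray, fixed, 250 mm along its x, 130 mm along its y, 34 mm high, walls and floor 3 mm. Its axes are parallel to the board's. Origin under its centre, on the table. It is tucked 20 mm under the board's +y end, so its rim is 19 mm below the board's top face and whatever is pushed straight over that edge within the tray's length drops in. It is shorter than the board's edge and not always centred on it.
- strip_centre (a point): Centre (half-way up) of the strip offcut: bone-dry, hard grey clay slab trimming, four-sided, 77 mm along its x, 21 to 24 mm along its y, 12 mm thick, about 40 g, lying flat on the board. Its long straight edges lie along its x, 10 to 13 mm either side of the centre; its corners are at most 41 mm from the centre.
- corner_centre (a point): Centre (half-way up) of the corner offcut: bone-dry, hard grey clay, an irregular four-sided piece 56 mm along its x, 33 mm along its y, 12 mm thick, about 30 g, lying flat. Its longest straight edge (56 mm) faces its -y and is 13 to 14 mm from the centre; the opposite side slopes and is 12 to 19 mm from it; its corners are at most 33 mm from the centre.
- disc_centre (a point): Centre (half-way up) of the round offcut: a bone-dry, hard grey clay disc from a hole cutter, 42 mm across, 12 mm thick, about 30 g, lying flat.
- cup: Unfired grey clay cup standing on the board, 64 mm across, 55 mm high, no handle, loose and light. Origin under its centre. To be left alone.
- bowl: Small unfired grey clay bowl standing on the board near its far edge, 64 mm across, 32 mm high, loose and light. Origin under its centre. To be left alone.
- handle: C-shaped grey clay mug handle lying on the board to dry, 70 mm along its y, 34 mm along its x, 14 mm thick, loose. Origin under its middle. It is no offcut: to be left alone.
- knife: Dark wooden modelling knife, 148 mm long along its y, 14 mm wide, 10 mm thick, lying near the board's far edge. Origin under its middle. To be left alone.
- jar: Glaze jar with a white lid on the table to the left, 72 mm across, 95 mm high. Origin under its centre. To be left alone.
- jar2: A second such glaze jar, further back. Origin under its centre. To be left alone.
- cutter: Round steel ring cutter on the table to the right of the board, 90 mm across, 35 mm high. Origin under its centre. To be left alone.
- rib: Flat wooden throwing rib on the table to the right of the board, 90 x 55 mm, 6 mm thick. Origin under its middle. To be left alone.

How it is judged:
At the end, for the whole second after the job is handed in: All three offcuts lie at rest inside the reclaim tray (centres within its inner walls and less than 38 mm above the table), and every pot, tool and jar is within 15 mm of where it stood (x of strip_centre in the frame of tray between -0.122 and 0.122 m and y of strip_centre in the frame of tray between -0.062 and 0.062 m and z of each of strip_centre, corner_centre, disc_centre in the frame of tray below 0.038 m and linear speed of each of strip, corner, disc below 0.03 m/s and x of corner_centre in the frame of tray between -0.122 and 0.122 m and y of corner_centre in the frame of tray between -0.062 and 0.062 m and x of disc_centre in the frame of tray between -0.122 and 0.122 m and y of disc_centre in the frame of tray between -0.062 and 0.062 m and distance of each of cup, bowl, handle, knife, jar, jar2, cutter, rib from where it was at the start of the episode below 0.015 m); the robot touches nothing.
It fails at once if an offcut is picked up: its centre rises more than 20 mm above where it lay on the board (z of any of strip_centre, corner_centre, disc_centre in the frame of board above 0.079 m).
It fails at once if a pot, the mug handle, a tool or a jar is shifted by more than 15 mm (distance of any of cup, bowl, handle, knife, jar, jar2, cutter, rib from where it was at the start of the episode above 0.015 m).
It fails at once if the cup, the bowl or a jar is tipped by more than 20 degrees (angle between any of cup, bowl, jar, jar2's own z axis and vertical above 0.35 rad).
It also fails if it takes over 58 s, if anything falls off the work surface, if the arm or the gripper's body presses on something with over 40 N, if the wrist force passes 120 N, or if a joint passes its speed limit or range.

### The arm

A 6-joint arm with a two-finger parallel gripper is mounted at the origin on the work surface. World frame = base frame: x ahead of the robot, y to its left, z up, the work surface at z = 0. Lengths are in m, angles in rad, forces in N, time in s.
With the tool pointing down it reaches from about 0.4 to 0.925 m from the base axis. Payload 12.5 kg.
Tool frame: the origin (TCP) lies at the very end of the fingers, on their centre line; the grasp point (between the pads) lies 19 mm behind it; z points along the fingers, y is the line along which they close (so a half turn about z gives the same grasp; the last joint's range is limited). The gripper opens to 95 mm and grips with 3 to 60 N. Pads are 20 mm wide; open, the fingers measure 119 mm over their backs; the gripper's body (75 mm by 180 mm) begins 59 mm behind the grasp point.
Start: joints at [-1.213, 0.491, 1.559, -0, 1.092, -0.106], TCP at [0.28, -0.559, 0.215] pointing down, gripper open.
Joint ranges: [-3.1, 3.1], [-0.84, 2.19], [0.05, 2.79], [-1.13, 4.28], [0.06, 2.93], [-2.69, 2.69]. Speed limits (rad/s): [2.22, 2.22, 2.79, 3.14, 3.14, 3.14].

### API

Orientations are given as a rotation vector (axis times angle).
In Python, from cell import robot gives the robot as it stands.
- The arm moves only by the shell command python3 -m inch 'ROWS' [FORCE]. ROWS is JSON, a list of rows, each an object with "translation": the shift along the tool's x, y, z in m, a list of three; "delta_rot": the turn, a rotation vector about the tool's x, y, z in degrees, a list of three; "jaw": the finger opening in m, from 0 to 0.0951. In form: [{"translation": [dx, dy, dz], "delta_rot": [wx, wy, wz], "jaw": jaw}, ...]. A call has 1 to 20 rows; each row is the pose to reach, as a shift and turn from the pose commanded when the call began, along the tool's axes at that moment; what a row does not reach only later rows make up. A row lasts 1/12 s, in which the tool goes at most 41.7 mm and 7.16 degrees, less where a joint would pass 70% of its speed; a pose out of reach is approached as far as the arm can. A call with a gripper value outside its range is refused whole. The fingers move at their own pace and stop on an object; FORCE is the grip in N (left out, the last holds). Time passes only in rows, so rows that repeat a pose let the fingers close. It gives the time, the measured TCP pose, the force, the opening and the grip force at its end, in the units of the state.
- robot.observe(): the state, without advancing time (a new reading comes with each control period).
- robot.get_image(name): name is "side" or "top"; returns a dict with "image" (400x640x3 uint8, blue, green, red), "depth" (400x640 float32, m along the optical axis (not along the pixel's ray), 0 where there is no reading), "camera_matrix" (3x3 intrinsics, pixels), "position" and "attitude" of the camera in the world. Camera axes: x right, y up, looking along -z (the intrinsics and any distortion apply to the point x, -y, -z); pixel columns grow to the right and rows downward; lengths in m; the calibration is good to about 2 mm. A picture is of the moment at which its call begins.
- robot.job_done(): hands the job in; it is judged then, once.
The state is a dict: "t": time; "q": joint angles; "joint_velocities": joint speeds; "joint_efforts": joint torques, N m; "eef_pos": TCP position; "tcp_rot": TCP orientation; "contact_force": force on the tool from outside, world axes, zero at the start; "wrist_torque": the same for the moment, N m; "grip_width": opening from 0.0 (shut) to 1.0 (fully open); "grasp_force": force on a finger pad.
Only numpy, scipy, OpenCV 4.12 (cv2) and the standard library are available. Lean on these libraries where they do the work, as an engineer would, in place of code of your own. Each camera call takes 0.05 s, during which the arm holds its last target. There are 200 camera calls.

## Working session

There is one attempt and no reset: what is moved stays moved. The work goes in short steps, Python scripts to look and compute and a shell command to move; the robot and the scene stay as the last step left them, time stands still between calls to the robot, and variables do not carry over. Pictures are saved under pics/ and viewed, at most 10 in all, crops included, and the job is handed in when it is done.

```bash
mkdir -p pics; cat > h.py <<'E'
import numpy as np,cv2
from scipy.spatial.transform import Rotation as R
from cell import robot
def att(a):
    a=np.array(a,float)
    return a if a.shape==(3,3) else R.from_rotvec(a).as_matrix()
def plane(im,px,z):
    K=np.array(im["camera_matrix"]);px=np.atleast_2d(px).astype(float)
    d=np.c_[(px[:,0]-K[0,2])/K[0,0],-(px[:,1]-K[1,2])/K[1,1],-np.ones(len(px))]@att(im["attitude"]).T
    p=np.array(im["position"]);return p+d*((z-p[2])/d[:,2])[:,None]
def cloud(im):
    K=np.array(im["camera_matrix"]);D=im["depth"];v,u=np.mgrid[:D.shape[0],:D.shape[1]]
    c=np.stack([(u-K[0,2])/K[0,0]*D,-(v-K[1,2])/K[1,1]*D,-D],-1)
    return c@att(im["attitude"]).T+np.array(im["position"])
E
python3 - <<'E'
from h import *
for n in("top","side"):
    im=robot.get_image(n);cv2.imwrite(f"pics/{n}0.png",im["image"]);np.save(f"{n}0.npy",im,allow_pickle=True)
    print(n,im["position"],im["attitude"],im["camera_matrix"],[k for k in im])
print(robot.observe())
E
```

```text
top [ 0.4536798  -0.0051892   1.25070648] [ 0.07552852 -0.06121258 -1.54686804] [[400.78977868   0.         316.80495982]
 [  0.         400.78977868 200.64358669]
 [  0.           0.           1.        ]] ['image', 'depth', 'camera_matrix', 'position', 'attitude']
side [0.29393249 0.66409923 0.83393117] [ 0.19075709 -1.05152856 -2.5781645 ] [[388.66223313   0.         316.84647745]
 [  0.         388.66223313 196.45359685]
 [  0.           0.           1.        ]] ['image', 'depth', 'camera_matrix', 'position', 'attitude']
{'t': 0.1, 'q': array([-1.21262726e+00,  4.91501549e-01,  1.55939390e+00, -4.78289369e-06,
        1.09169374e+00, -1.05615701e-01]), 'joint_velocities': array([-4.00190084e-04,  2.89283612e-04, -1.03452277e-03,  1.17553902e-05,
        7.39557059e-04, -8.15483114e-04]), 'joint_efforts': array([ 1.67313035e-03, -6.13624763e+01, -2.58604467e+01,  6.93347678e-02,
        4.70234896e-02, -2.98851853e-05]), 'eef_pos': array([ 0.27951958, -0.5587701 ,  0.21411692]), 'tcp_rot': array([-3.05653994e+00, -7.21776069e-01,  2.03691788e-04]), 'contact_force': array([ 0.30974105, -0.11134593, -0.20424457]), 'wrist_torque': array([-0.00732588, -0.0223522 ,  0.04192451]), 'grasp_force': 0.0, 'grip_width': 1.0009929504824582}
```

View pics/top0.png

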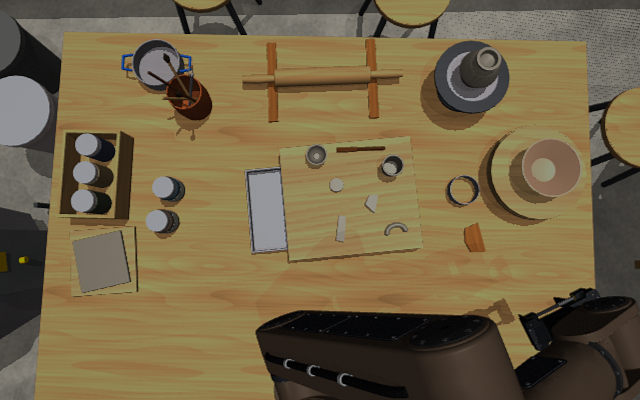

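View pics/side0.png

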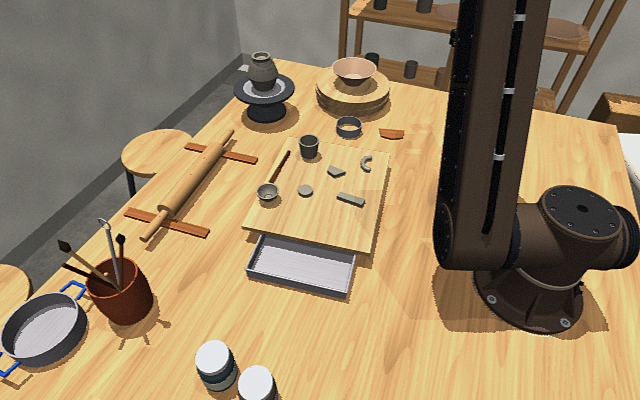

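The top view shows the board with corners near (280,150), (410,137), (422,248) and (289,261), and the tray to its left at (248–287, 168–252). The strip is at (341,228), the corner piece at (372,203), the disc at (336,185), the cup at (391,167), the bowl at (316,155), the handle at (396,229) and the knife at (360,149). The side view agrees.

```bash
python3 - <<'E'
from h import *
im=np.load("top0.npy",allow_pickle=True).item();I=im["image"]
hsv=cv2.cvtColor(I,cv2.COLOR_BGR2HSV);C=cloud(im)
m=((hsv[...,1]<70)).astype(np.uint8);m[:130]=0;m[270:]=0;m[:,:235]=0;m[:,500:]=0
n,L,S,c=cv2.connectedComponentsWithStats(m)
for i in range(1,n):
    if S[i,4]<25: continue
    cs,_=cv2.findContours((L==i).astype(np.uint8),0,2)
    h=np.median(C[...,2][L==i])
    r=cv2.minAreaRect(plane(im,cs[0][:,0,:],h)[:,:2].astype(np.float32))
    print(S[i],c[i].round(1),"z",h.round(3),"xy",plane(im,c[i],h)[0,:2].round(4),"rect",np.round(r[0],3),np.round(r[1],3),round(r[2],1))
# board by depth
b=((C[...,2]>.043)&(C[...,2]<.075)&(C[...,0]>.3)).astype(np.uint8);b[:125]=0;b[275:]=0;b[:,:270]=0;b[:,435:]=0
b=cv2.morphologyEx(b,cv2.MORPH_OPEN,np.ones((5,5)))
cs,_=cv2.findContours(b,0,2);k=max(cs,key=cv2.contourArea)
r=cv2.minAreaRect(plane(im,k[:,0,:],.053)[:,:2].astype(np.float32));print("board",r,cv2.boxPoints(r).round(3).tolist(), np.median(C[...,2][b>0]))
crop=cv2.resize(I[125:270,240:435],None,fx=4,fy=4,interpolation=cv2.INTER_CUBIC);cv2.imwrite("pics/crop0.png",crop)
E
```

```text
[306 144  21  21 351] [316.3 154.2] z 0.074 xy [0.6954 0.0116] rect [0.696 0.012] [0.06 0.06] 1.2
[382 154  22  22 382] [392.5 164.9] z 0.08 xy [ 0.6668 -0.2142] rect [ 0.668 -0.214] [0.063 0.062] 1.2
[ 245  167   43   86 3043] [265.7 209.6] z 0.004 xy [0.531 0.166] rect [0.533 0.166] [0.262 0.114] 7.2
[448 175  32  30 257] [463.9 189.3] z 0.028 xy [ 0.6057 -0.4422] rect [ 0.605 -0.441] [0.089 0.095] 1.3
[330 178  14  14 156] [336.2 184.5] z 0.066 xy [ 0.6069 -0.0497] rect [ 0.607 -0.051] [0.039 0.039] 1.2
[365 194  13  19 148] [371.6 201.8] z 0.066 xy [ 0.5575 -0.1557] rect [ 0.557 -0.153] [0.032 0.054] 79.4
[336 215  10  27 197] [340.7 228. ] z 0.065 xy [ 0.4779 -0.0656] rect [ 0.478 -0.066] [0.023 0.075] 85.4
[385 223  23  12 117] [395.2 227.2] z 0.067 xy [ 0.4838 -0.2256] rect [ 0.483 -0.226] [0.029 0.066] 10.7
board ((0.5713825225830078, -0.09104655683040619), (0.3396778106689453, 0.39963498711586), 6.865780830383301) [[0.3790000081062317, 0.08699999749660492], [0.4269999861717224, -0.3100000023841858], [0.7639999985694885, -0.26899999380111694], [0.7160000205039978, 0.12800000607967377]] 0.0541783180772718
```

View pics/crop0.png

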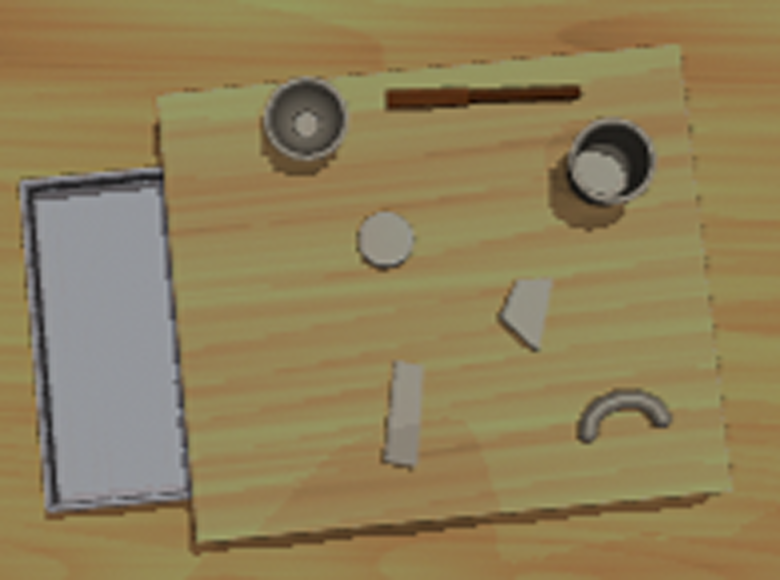

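```bash
cat >> h.py <<'E'
def to(x,y,z,yaw):
    "tool-frame shift and turn (deg) to TCP x,y,z, fingers down, tool x at world angle yaw"
    o=robot.observe();T=R.from_rotvec(o["tcp_rot"])
    G=R.from_euler("z",yaw,degrees=True)*R.from_euler("x",180,degrees=True)
    print("now",np.round(o["eef_pos"],4),"F",np.round(o["contact_force"],1),"t",round(o["t"],2),"shift",T.inv().apply(np.array([x,y,z])-o["eef_pos"]).round(4),"turn",(T.inv()*G).as_rotvec(degrees=True).round(2))
E
python3 -c "
from h import *
to(.4745,-.106,.12,85)"
```

```text
now [ 0.2795 -0.5588  0.2141] F [ 0.3 -0.1 -0.2] t 0.1 shift [ 0.3769 -0.3176  0.0945] turn [-5.000e-02 -3.000e-02 -5.843e+01]
```

```bash
python3 -m inch '[{"translation":[0.06,-0.05,0.0],"delta_rot":[0,0,-10],"jaw":0.04},{"translation":[0.12,-0.1,0.0],"delta_rot":[0,0,-20],"jaw":0.04},{"translation":[0.18,-0.15,0.0],"delta_rot":[0,0,-30],"jaw":0.04},{"translation":[0.25,-0.21,0.01],"delta_rot":[0,0,-40],"jaw":0.04},{"translation":[0.3,-0.25,0.04],"delta_rot":[0,0,-50],"jaw":0.04},{"translation":[0.34,-0.29,0.07],"delta_rot":[0,0,-58.4],"jaw":0.04},{"translation":[0.377,-0.318,0.094],"delta_rot":[0,0,-58.4],"jaw":0.04},{"translation":[0.377,-0.318,0.094],"delta_rot":[0,0,-58.4],"jaw":0.04},{"translation":[0.377,-0.318,0.094],"delta_rot":[0,0,-58.4],"jaw":0.04},{"translation":[0.377,-0.318,0.094],"delta_rot":[0,0,-58.4],"jaw":0.04},{"translation":[0.377,-0.318,0.094],"delta_rot":[0,0,-58.4],"jaw":0.04},{"translation":[0.377,-0.318,0.094],"delta_rot":[0,0,-58.4],"jaw":0.04},{"translation":[0.377,-0.318,0.094],"delta_rot":[0,0,-58.4],"jaw":0.04},{"translation":[0.377,-0.318,0.094],"delta_rot":[0,0,-58.4],"jaw":0.04},{"translation":[0.377,-0.318,0.094],"delta_rot":[0,0,-58.4],"jaw":0.04},{"translation":[0.377,-0.318,0.094],"delta_rot":[0,0,-58.4],"jaw":0.04}]'
python3 - <<'E'
from h import *
to(.4745,-.106,.058,85)
im=robot.get_image("top");cv2.imwrite("pics/a.png",cv2.resize(im["image"][125:270,240:435],None,fx=4,fy=4,interpolation=cv2.INTER_CUBIC))
im=robot.get_image("side");cv2.imwrite("pics/b.png",cv2.resize(im["image"][100:300,220:420],None,fx=3,fy=3,interpolation=cv2.INTER_CUBIC))
E
```

```text
t: 1.43
eef_pos: [0.4744, -0.107, 0.121]
tcp_rot: [2.317, 2.12, 0.0]
contact_force: [0.2, -1.2, 0.4]
grip_width: 0.421
grasp_force: 0.0
now [ 0.4744 -0.107   0.121 ] F [ 0.2 -1.2  0.4] t 1.43 shift [ 0.001 -0.     0.063] turn [ 0.03  0.02 -0.08]
```

View pics/b.png

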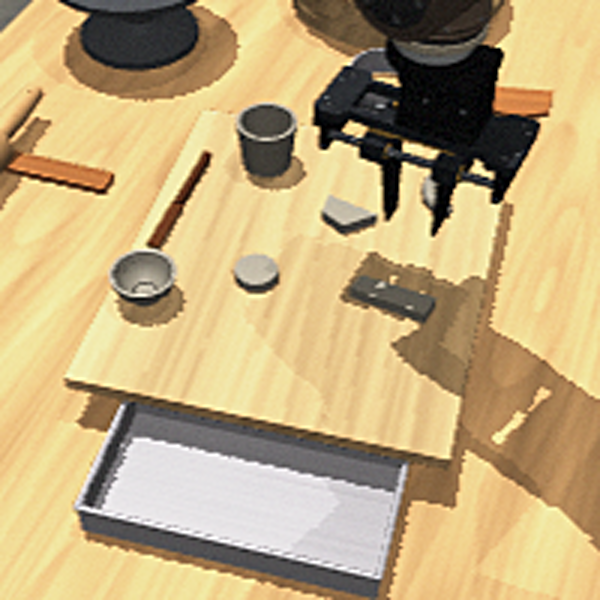

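The fingers hang at (390,210) and (437,230), squarely behind the strip at (393,297), and nothing else is in the way.

```bash
python3 -m inch '[{"translation":[0,0,0.025],"delta_rot":[0,0,0],"jaw":0.04},{"translation":[0,0,0.045],"delta_rot":[0,0,0],"jaw":0.04},{"translation":[0,0,0.063],"delta_rot":[0,0,0],"jaw":0.04},{"translation":[0,0,0.063],"delta_rot":[0,0,0],"jaw":0.04},{"translation":[0.01,0,0.063],"delta_rot":[0,0,0],"jaw":0.04},{"translation":[0.02,0,0.063],"delta_rot":[0,0,0],"jaw":0.04},{"translation":[0.03,0,0.063],"delta_rot":[0,0,0],"jaw":0.04},{"translation":[0.04,0,0.063],"delta_rot":[0,0,0],"jaw":0.04},{"translation":[0.05,0,0.063],"delta_rot":[0,0,0],"jaw":0.04},{"translation":[0.06,0,0.063],"delta_rot":[0,0,0],"jaw":0.04},{"translation":[0.07,0,0.063],"delta_rot":[0,0,0],"jaw":0.04},{"translation":[0.08,0,0.063],"delta_rot":[0,0,0],"jaw":0.04},{"translation":[0.09,0,0.063],"delta_rot":[0,0,0],"jaw":0.04},{"translation":[0.1,0,0.063],"delta_rot":[0,0,0],"jaw":0.04}]'
python3 - <<'E'
from h import *
to(.492,.095,.058,85)
im=robot.get_image("side");cv2.imwrite("pics/c.png",cv2.resize(im["image"][100:300,220:420],None,fx=3,fy=3,interpolation=cv2.INTER_CUBIC))
E
```

```text
t: 2.7
eef_pos: [0.4834, -0.0053, 0.0576]
tcp_rot: [2.317, 2.122, -0.0]
contact_force: [-0.4, -1.4, 1.2]
grip_width: 0.419
grasp_force: 0.4
now [ 0.4834 -0.0053  0.0576] F [-0.4 -1.4  1.2] t 2.7 shift [ 0.1006 -0.0002 -0.0004] turn [ 0.    0.01 -0.02]
```

View pics/c.png

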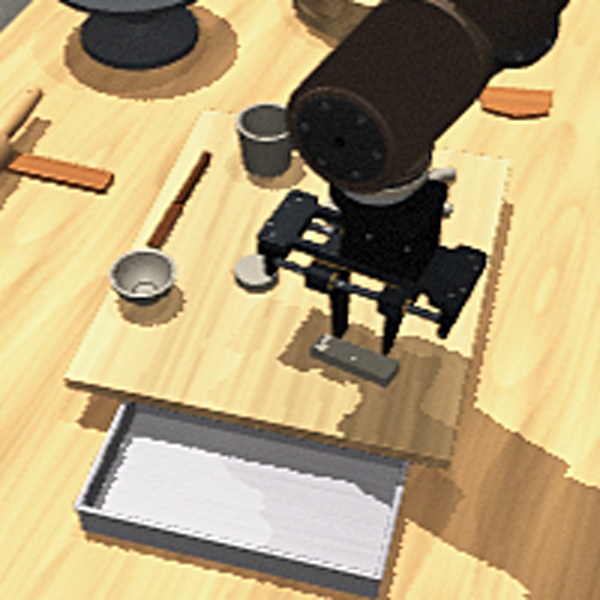

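The strip, at (353,358), is riding squarely ahead of both fingers, so I'll push on over the edge.

```bash
python3 -m inch '[{"translation":[0.01,0,0],"delta_rot":[0,0,0],"jaw":0.04},{"translation":[0.02,0,0],"delta_rot":[0,0,0],"jaw":0.04},{"translation":[0.03,0,0],"delta_rot":[0,0,0],"jaw":0.04},{"translation":[0.04,0,0],"delta_rot":[0,0,0],"jaw":0.04},{"translation":[0.05,0,0],"delta_rot":[0,0,0],"jaw":0.04},{"translation":[0.06,0,0],"delta_rot":[0,0,0],"jaw":0.04},{"translation":[0.07,0,0],"delta_rot":[0,0,0],"jaw":0.04},{"translation":[0.08,0,0],"delta_rot":[0,0,0],"jaw":0.04},{"translation":[0.09,0,0],"delta_rot":[0,0,0],"jaw":0.04},{"translation":[0.1,0,0],"delta_rot":[0,0,0],"jaw":0.04},{"translation":[0.11,0,0],"delta_rot":[0,0,0],"jaw":0.04},{"translation":[0.11,0,0],"delta_rot":[0,0,0],"jaw":0.04},{"translation":[0.11,0,0],"delta_rot":[0,0,0],"jaw":0.04},{"translation":[0.11,0,-0.03],"delta_rot":[0,0,0],"jaw":0.024},{"translation":[0.11,0,-0.06],"delta_rot":[0,0,0],"jaw":0.024},{"translation":[0.11,0,-0.09],"delta_rot":[0,0,0],"jaw":0.024}]'
python3 - <<'E'
from h import *
# behind corner: long edge centre in top0 by contour
im=np.load("top0.npy",allow_pickle=True).item();I=im["image"]
m=(cv2.cvtColor(I,cv2.COLOR_BGR2HSV)[...,1]<70).astype(np.uint8)
cs,_=cv2.findContours(m[190:217,360:384].copy(),0,1,offset=(360,190));k=max(cs,key=cv2.contourArea)
a=cv2.approxPolyDP(k,2,True)[:,0,:];print(plane(im,a,.065)[:,:2].round(3).tolist())
im=robot.get_image("side");cv2.imwrite("pics/d.png",cv2.resize(im["image"][100:300,220:420],None,fx=3,fy=3,interpolation=cv2.INTER_CUBIC))
to(.56,-.197,.12,97)
E
```

```text
t: 4.08
eef_pos: [0.4925, 0.1028, 0.1484]
tcp_rot: [-2.317, -2.121, 0.002]
contact_force: [0.4, -0.5, 0.0]
grip_width: 0.28
grasp_force: 0.0
[[0.581, -0.171], [0.578, -0.148], [0.554, -0.136], [0.527, -0.163]]
now [0.4947 0.1031 0.1537] F [ 1.4 -0.2  5.7] t 4.13 shift [-0.2932  0.0913  0.034 ] turn [ 3.500e-01 -1.000e-02 -1.205e+01]
```

View pics/d.png

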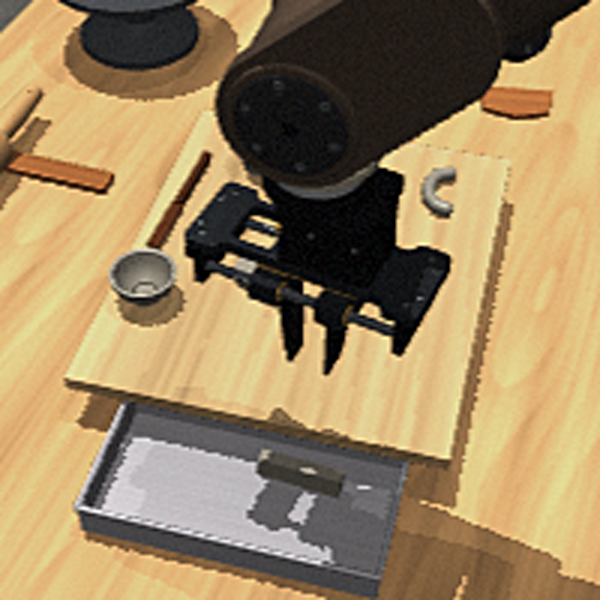

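The strip has dropped into the tray, at (300,472). I'll do the disc next, because the corner's path along its own normal would brush it.

```bash
python3 -c "
from h import *
to(.6125,-.097,.12,97)"
```

```text
now [0.4947 0.1031 0.1537] F [ 1.4 -0.2  5.7] t 4.13 shift [-0.1889  0.1348  0.0344] turn [ 3.500e-01 -1.000e-02 -1.205e+01]
```

```bash
python3 -m inch '[{"translation":[-0.03,0.02,0],"delta_rot":[0,0,-4],"jaw":0.024},{"translation":[-0.06,0.04,0],"delta_rot":[0,0,-8],"jaw":0.024},{"translation":[-0.09,0.06,0],"delta_rot":[0,0,-12],"jaw":0.024},{"translation":[-0.12,0.085,0],"delta_rot":[0,0,-12],"jaw":0.024},{"translation":[-0.15,0.11,0.01],"delta_rot":[0,0,-12],"jaw":0.024},{"translation":[-0.188,0.134,0.03],"delta_rot":[0,0,-12],"jaw":0.024},{"translation":[-0.188,0.134,0.03],"delta_rot":[0,0,-12],"jaw":0.024},{"translation":[-0.188,0.134,0.03],"delta_rot":[0,0,-12],"jaw":0.024},{"translation":[-0.188,0.134,0.03],"delta_rot":[0,0,-12],"jaw":0.024},{"translation":[-0.188,0.134,0.03],"delta_rot":[0,0,-12],"jaw":0.024}]'
python3 -c "
from h import *
to(.6125,-.097,.058,97)"
```

```text
t: 4.97
eef_pos: [0.6094, -0.0949, 0.118]
tcp_rot: [-2.082, -2.353, 0.0]
contact_force: [-0.3, 1.1, 0.4]
grip_width: 0.254
grasp_force: 0.0
now [ 0.6094 -0.0949  0.118 ] F [-0.3  1.1  0.4] t 4.97 shift [-0.0025  0.0028  0.06  ] turn [-0.01 -0.01  0.  ]
```

```bash
python3 -m inch '[{"translation":[-0.003,0.003,0.02],"delta_rot":[0,0,0],"jaw":0.024},{"translation":[-0.003,0.003,0.04],"delta_rot":[0,0,0],"jaw":0.024},{"translation":[-0.003,0.003,0.06],"delta_rot":[0,0,0],"jaw":0.024},{"translation":[-0.003,0.003,0.06],"delta_rot":[0,0,0],"jaw":0.024},{"translation":[0.01,0.003,0.06],"delta_rot":[0,0,0],"jaw":0.024},{"translation":[0.02,0.003,0.06],"delta_rot":[0,0,0],"jaw":0.024},{"translation":[0.03,0.003,0.06],"delta_rot":[0,0,0],"jaw":0.024},{"translation":[0.04,0.003,0.06],"delta_rot":[0,0,0],"jaw":0.024},{"translation":[0.05,0.003,0.06],"delta_rot":[0,0,0],"jaw":0.024},{"translation":[0.06,0.003,0.06],"delta_rot":[0,0,0],"jaw":0.024},{"translation":[0.07,0.003,0.06],"delta_rot":[0,0,0],"jaw":0.024},{"translation":[0.08,0.003,0.06],"delta_rot":[0,0,0],"jaw":0.024},{"translation":[0.09,0.003,0.06],"delta_rot":[0,0,0],"jaw":0.024},{"translation":[0.1,0.003,0.06],"delta_rot":[0,0,0],"jaw":0.024},{"translation":[0.11,0.003,0.06],"delta_rot":[0,0,0],"jaw":0.024}]'
python3 - <<'E'
from h import *
to(.587,.11,.058,97)
im=robot.get_image("side");cv2.imwrite("pics/e.png",cv2.resize(im["image"][100:300,220:420],None,fx=3,fy=3,interpolation=cv2.INTER_CUBIC))
E
```

```text
t: 6.22
eef_pos: [0.5994, 0.0147, 0.0576]
tcp_rot: [2.082, 2.352, -0.0]
contact_force: [0.6, -0.7, 1.8]
grip_width: 0.257
grasp_force: 0.8
now [0.5994 0.0147 0.0576] F [ 0.6 -0.7  1.8] t 6.22 shift [ 0.0961 -0.0008 -0.0004] turn [-0.    0.01 -0.03]
```

View pics/e.png

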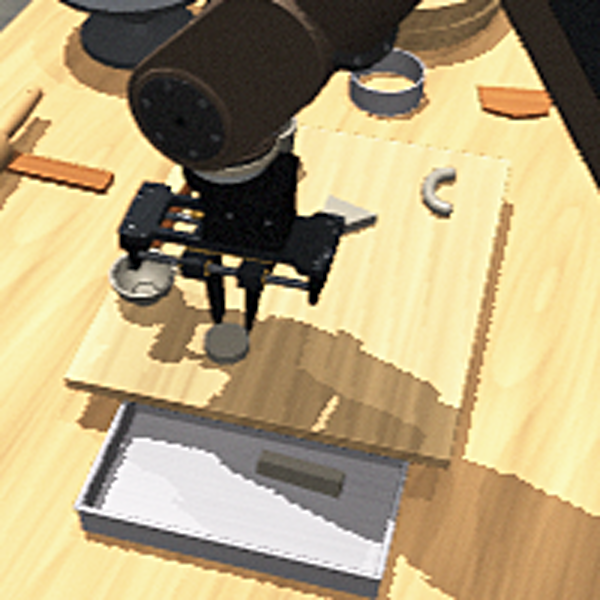

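The disc, at (226,343), is cradled between the fingers, the strip lies in the tray at (300,473), and the gripper passes well above the bowl. I'll continue.

```bash
python3 -m inch '[{"translation":[0.01,0,0],"delta_rot":[0,0,0],"jaw":0.024},{"translation":[0.02,0,0],"delta_rot":[0,0,0],"jaw":0.024},{"translation":[0.03,0,0],"delta_rot":[0,0,0],"jaw":0.024},{"translation":[0.04,0,0],"delta_rot":[0,0,0],"jaw":0.024},{"translation":[0.05,0,0],"delta_rot":[0,0,0],"jaw":0.024},{"translation":[0.06,0,0],"delta_rot":[0,0,0],"jaw":0.024},{"translation":[0.07,0,0],"delta_rot":[0,0,0],"jaw":0.024},{"translation":[0.08,0,0],"delta_rot":[0,0,0],"jaw":0.024},{"translation":[0.09,0,0],"delta_rot":[0,0,0],"jaw":0.024},{"translation":[0.1,0,0],"delta_rot":[0,0,0],"jaw":0.024},{"translation":[0.106,0,0],"delta_rot":[0,0,0],"jaw":0.024},{"translation":[0.106,0,0],"delta_rot":[0,0,0],"jaw":0.024},{"translation":[0.106,0,0],"delta_rot":[0,0,0],"jaw":0.024},{"translation":[0.106,0,-0.03],"delta_rot":[0,0,0],"jaw":0.024},{"translation":[0.106,0,-0.06],"delta_rot":[0,0,0],"jaw":0.024},{"translation":[0.106,0,-0.08],"delta_rot":[0,0,0],"jaw":0.024},{"translation":[0.106,0,-0.08],"delta_rot":[0,0,0],"jaw":0.024},{"translation":[0.106,0,-0.08],"delta_rot":[0,0,0],"jaw":0.024}]'
python3 - <<'E'
from h import *
im=robot.get_image("side");cv2.imwrite("pics/f.png",cv2.resize(im["image"][100:300,220:420],None,fx=3,fy=3,interpolation=cv2.INTER_CUBIC))
to(.556,-.208,.12,90)
E
```

```text
t: 7.77
eef_pos: [0.5871, 0.1186, 0.1385]
tcp_rot: [2.082, 2.351, 0.002]
contact_force: [-0.2, -0.2, 0.2]
grip_width: 0.252
grasp_force: 0.0
now [0.5866 0.1185 0.1374] F [-0.3 -0.1 -0.1] t 7.82 shift [-0.3205 -0.0698  0.0175] turn [0.01 0.01 6.94]
```

View pics/f.png

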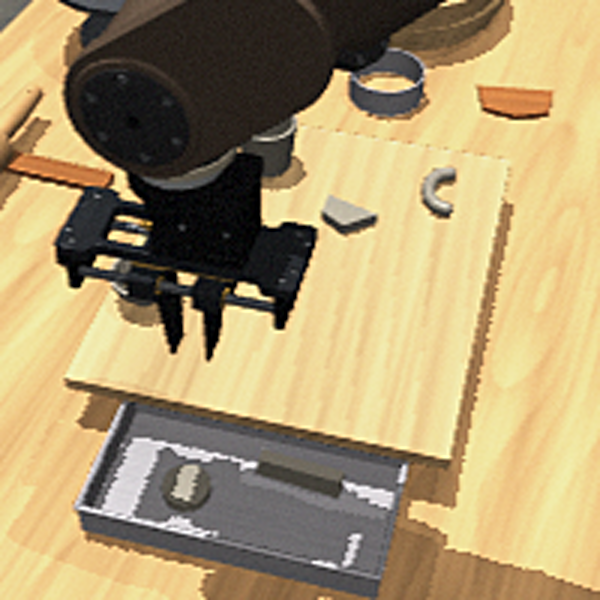

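The disc is in the tray too, at (186,487). Now the corner piece, at (349,215).

```bash
python3 -m inch '[{"translation":[-0.035,-0.008,0],"delta_rot":[0,0,3],"jaw":0.024},{"translation":[-0.07,-0.016,0],"delta_rot":[0,0,6.9],"jaw":0.024},{"translation":[-0.105,-0.024,0],"delta_rot":[0,0,6.9],"jaw":0.024},{"translation":[-0.14,-0.032,0],"delta_rot":[0,0,6.9],"jaw":0.024},{"translation":[-0.175,-0.04,0],"delta_rot":[0,0,6.9],"jaw":0.024},{"translation":[-0.21,-0.048,0],"delta_rot":[0,0,6.9],"jaw":0.024},{"translation":[-0.245,-0.056,0],"delta_rot":[0,0,6.9],"jaw":0.024},{"translation":[-0.28,-0.064,0],"delta_rot":[0,0,6.9],"jaw":0.024},{"translation":[-0.312,-0.069,0.01],"delta_rot":[0,0,6.9],"jaw":0.024},{"translation":[-0.312,-0.069,0.017],"delta_rot":[0,0,6.9],"jaw":0.024},{"translation":[-0.312,-0.069,0.017],"delta_rot":[0,0,6.9],"jaw":0.024},{"translation":[-0.312,-0.069,0.017],"delta_rot":[0,0,6.9],"jaw":0.024},{"translation":[-0.312,-0.069,0.017],"delta_rot":[0,0,6.9],"jaw":0.024}]'
python3 -c "
from h import *
to(.556,-.199,.058,90)"
```

```text
t: 8.9
eef_pos: [0.556, -0.198, 0.1203]
tcp_rot: [-2.218, -2.223, 0.0]
contact_force: [0.3, 0.3, -0.3]
grip_width: 0.249
grasp_force: 0.0
now [ 0.556  -0.198   0.1203] F [ 0.3  0.3 -0.3] t 8.9 shift [-0.001   0.0001  0.0623] turn [-0.05 -0.03  0.12]
```

```bash
python3 -m inch '[{"translation":[-0.001,0,0.02],"delta_rot":[0,0,0],"jaw":0.024},{"translation":[-0.001,0,0.04],"delta_rot":[0,0,0],"jaw":0.024},{"translation":[-0.001,0,0.062],"delta_rot":[0,0,0],"jaw":0.024},{"translation":[-0.001,0,0.062],"delta_rot":[0,0,0],"jaw":0.024},{"translation":[0.01,0,0.062],"delta_rot":[0,0,0],"jaw":0.024},{"translation":[0.02,0,0.062],"delta_rot":[0,0,0],"jaw":0.024},{"translation":[0.03,0,0.062],"delta_rot":[0,0,0],"jaw":0.024},{"translation":[0.04,0,0.062],"delta_rot":[0,0,0],"jaw":0.024},{"translation":[0.05,0,0.062],"delta_rot":[0,0,0],"jaw":0.024},{"translation":[0.06,0,0.062],"delta_rot":[0,0,0],"jaw":0.024},{"translation":[0.07,0,0.062],"delta_rot":[0,0,0],"jaw":0.024},{"translation":[0.08,0,0.062],"delta_rot":[0,0,0],"jaw":0.024},{"translation":[0.09,0,0.062],"delta_rot":[0,0,0],"jaw":0.024},{"translation":[0.1,0,0.062],"delta_rot":[0,0,0],"jaw":0.024},{"translation":[0.11,0,0.062],"delta_rot":[0,0,0],"jaw":0.024},{"translation":[0.12,0,0.062],"delta_rot":[0,0,0],"jaw":0.024},{"translation":[0.13,0,0.062],"delta_rot":[0,0,0],"jaw":0.024},{"translation":[0.14,0,0.062],"delta_rot":[0,0,0],"jaw":0.024},{"translation":[0.15,0,0.062],"delta_rot":[0,0,0],"jaw":0.024}]'
python3 - <<'E'
from h import *
to(.556,.105,.058,90)
im=robot.get_image("side");cv2.imwrite("pics/g.png",cv2.resize(im["image"][100:300,220:420],None,fx=3,fy=3,interpolation=cv2.INTER_CUBIC))
E
```

```text
t: 10.48
eef_pos: [0.5559, -0.0481, 0.0586]
tcp_rot: [2.22, 2.223, -0.0]
contact_force: [0.2, -0.3, 0.3]
grip_width: 0.254
grasp_force: 0.2
now [ 0.5559 -0.0481  0.0586] F [ 0.2 -0.3  0.3] t 10.48 shift [0.1531 0.0003 0.0006] turn [-0.    0.    0.07]
```

View pics/g.png

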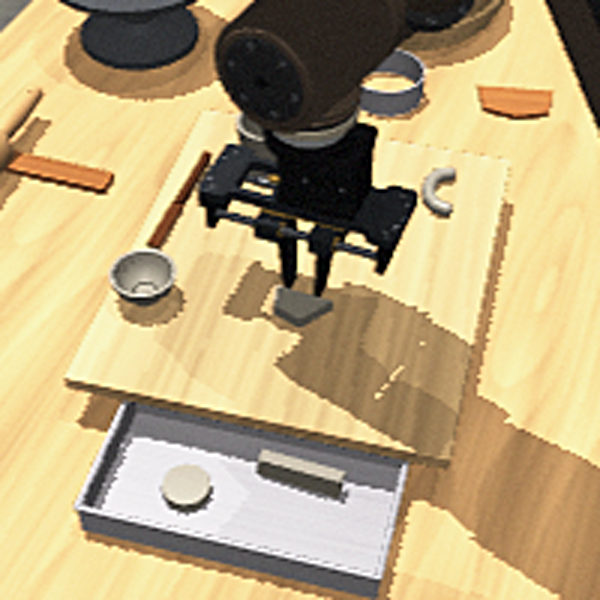

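The corner piece, at (300,307), is square to the fingers. The disc (186,487) and strip (300,473) lie in the tray, so I'll finish the push.

```bash
python3 -m inch '[{"translation":[0.012,0,0],"delta_rot":[0,0,0],"jaw":0.024},{"translation":[0.024,0,0],"delta_rot":[0,0,0],"jaw":0.024},{"translation":[0.036,0,0],"delta_rot":[0,0,0],"jaw":0.024},{"translation":[0.048,0,0],"delta_rot":[0,0,0],"jaw":0.024},{"translation":[0.06,0,0],"delta_rot":[0,0,0],"jaw":0.024},{"translation":[0.072,0,0],"delta_rot":[0,0,0],"jaw":0.024},{"translation":[0.084,0,0],"delta_rot":[0,0,0],"jaw":0.024},{"translation":[0.096,0,0],"delta_rot":[0,0,0],"jaw":0.024},{"translation":[0.108,0,0],"delta_rot":[0,0,0],"jaw":0.024},{"translation":[0.118,0,0],"delta_rot":[0,0,0],"jaw":0.024},{"translation":[0.128,0,0],"delta_rot":[0,0,0],"jaw":0.024},{"translation":[0.138,0,0],"delta_rot":[0,0,0],"jaw":0.024},{"translation":[0.148,0,0],"delta_rot":[0,0,0],"jaw":0.024},{"translation":[0.158,0,0],"delta_rot":[0,0,0],"jaw":0.024},{"translation":[0.16,0,0],"delta_rot":[0,0,0],"jaw":0.024},{"translation":[0.16,0,-0.03],"delta_rot":[0,0,0],"jaw":0.024},{"translation":[0.15,0,-0.06],"delta_rot":[0,0,0],"jaw":0.024},{"translation":[0.12,0,-0.08],"delta_rot":[0,0,0],"jaw":0.024},{"translation":[0.09,0,-0.1],"delta_rot":[0,0,0],"jaw":0.024},{"translation":[0.06,0,-0.12],"delta_rot":[0,0,0],"jaw":0.024}]'
python3 -m inch '[{"translation":[-0.03,0,-0.02],"delta_rot":[0,0,0],"jaw":0.024},{"translation":[-0.05,0,-0.02],"delta_rot":[0,0,0],"jaw":0.024},{"translation":[-0.05,0,-0.02],"delta_rot":[0,0,0],"jaw":0.024},{"translation":[-0.05,0,-0.02],"delta_rot":[0,0,0],"jaw":0.024},{"translation":[-0.05,0,-0.02],"delta_rot":[0,0,0],"jaw":0.024},{"translation":[-0.05,0,-0.02],"delta_rot":[0,0,0],"jaw":0.024}]'
python3 - <<'E'
from h import *
im=robot.get_image("side");cv2.imwrite("pics/i.png",cv2.resize(im["image"][100:300,220:420],None,fx=3,fy=3,interpolation=cv2.INTER_CUBIC))
C=cloud(im)
for n,(u,v) in dict(a=(300,468),b=(186,487),).items(): print(n,C[100+v//3,220+u//3].round(3))
E
```

```text
t: 12.2
eef_pos: [0.5556, 0.01, 0.1798]
tcp_rot: [2.219, 2.224, 0.0]
contact_force: [0.2, 0.3, -0.5]
grip_width: 0.251
grasp_force: 0.0
t: 12.7
eef_pos: [0.5557, -0.0381, 0.1981]
tcp_rot: [-2.218, -2.223, 0.001]
contact_force: [0.2, -0.2, -0.9]
grip_width: 0.252
grasp_force: 0.0
a [0.494 0.121 0.026]
b [0.579 0.167 0.016]
```

View pics/i.png

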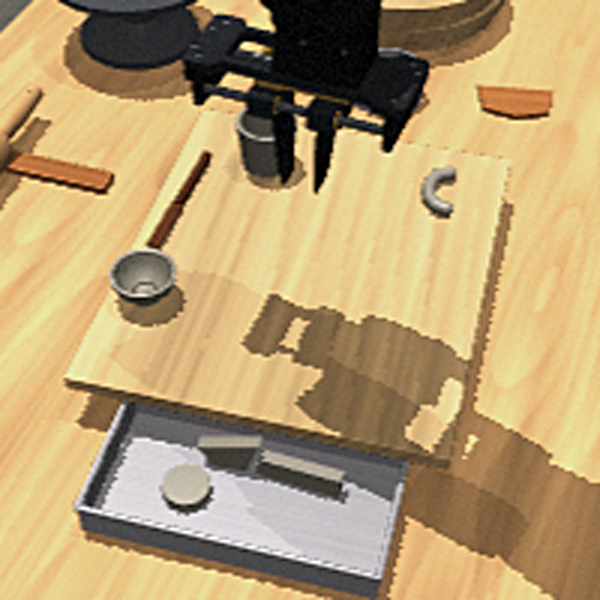

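The corner piece is now in the tray at (230,450), on edge like the strip, and the disc lies flat. One number to check: the corner's position in the tray.

```bash
python3 - <<'E'
from h import *
im=robot.get_image("side");C=cloud(im)
a=np.radians(6.87);B=np.array([[np.cos(a),np.sin(a)],[-np.sin(a),np.cos(a)]])
for u,v in [(212,441),(230,441),(250,441),(232,455),(330,477),(300,466)]:
    p=C[100+v//3,220+u//3];print((u,v),(B@(p[:2]-[.5714,-.091])-[-.009,.245]).round(3),p[2].round(3))
o=robot.observe();print(o["t"])
E
```

```text
(212, 441) [ 0.039 -0.032] 0.027
(230, 441) [ 0.022 -0.03 ] 0.035
(250, 441) [ 0.003 -0.031] 0.04
(232, 455) [ 0.017 -0.023] 0.028
(330, 477) [-0.07  -0.021] 0.028
(300, 466) [-0.042 -0.026] 0.028
12.8
```

```bash
python3 -c "
from cell import robot
print(robot.job_done())"
```

```text
the job is handed in; nothing more can be done
None
```

I swept the strip, the disc and the corner piece into the reclaim tray and handed the job in at about 13 s. The last picture shows all three in the tray, with the pots and tools in view apparently unmoved; the hand-in returned no verdict.

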